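Tip the steel bar, and only the bar, out of the carrier tube

ROBOT

A 6-joint arm with a two-finger parallel gripper is mounted at the origin on a cart in front of the work surface, level with it; the furniture and walls round the work are solid. World frame = base frame: x ahead of the robot, y to its left, z up, the work surface at z = 0. Lengths are in m, angles in degrees, forces in N, time in s.
With the tool pointing down it reaches from about 0.4 to 0.825 m from the base axis. Payload 7 kg.
Tool frame: the origin (TCP) lies midway between the tips of the shut fingers; the grasp point (between the pads) lies 19 mm behind it (r.grip_point_offset is the z of the grasp point in the tool frame, in m); z points along the fingers, y is the line along which they close (so a half turn about z gives the same grasp; the last joint's range is limited). The gripper opens to 88 mm and grips with 3 to 60 N. Pads are 19 mm wide; open, the fingers measure 130 mm over their backs; the gripper's body (78 mm by 193 mm) begins 47 mm behind the grasp point.
Start: joints at [-56.316, 20.546, 0.682, 0, -70.136, -16.507], TCP at [0.199, -0.645, 0.198] pointing down, gripper open.
Joint ranges: [-176.03, 176.03], [-82.01, 121.73], [-58.28, 71.71], [-173.87, 95.51], [-174.79, -0.11], [-173.66, 173.66]. Speed limits (degrees/s): [136.94, 136.94, 172.46, 180, 180, 180].

INTERFACE

Orientations are given as [roll, pitch, yaw] about the fixed x, y, z axes, in that order (R = Rz(yaw) Ry(pitch) Rx(roll)).
In Python, from plant import r, viewer, recognise, outline_of, pinpoint gives the robot as it stands.
- The arm moves only by the tool move_arm, never from a script. Its argument "targets" is a list of rows, each a list of 2 entries, a list of its own where there are three numbers: the shift along the tool's x, y, z in cm, then the turn, a rotation vector about the tool's x, y, z in rad. A call has 1 to 5 rows; each row is the pose to reach, as a shift and turn from the pose commanded when the call began, along the tool's axes at that moment; what a row does not reach only later rows make up. A row lasts 1/8 s, in which the tool goes at most 62.5 mm and 10.7 degrees, less where a joint would pass 70% of its speed; a pose out of reach is approached as far as the arm can. A call with a gripper value outside its range is refused whole. "jaw" is the finger opening in cm, from 0 to 8.76, set as the call begins (left out, the last holds). The fingers move at their own pace and stop on an object; "squeeze" is the grip in N (left out, the last holds). Time passes only in rows, so rows that repeat a pose let the fingers close. It gives the time, the measured TCP pose, the force, the opening and the grip force at its end, in the units of the state.
- r.get_state(): the state, without advancing time (a new reading comes with each control period).
- viewer.capture(name): name is "side" or "top"; returns a dict with "image" (400x640x3 uint8, blue, green, red), "intrinsics" (3x3 intrinsics, pixels), "camera_from_world" (4x4, takes a point from world to camera coordinates). Camera axes: x right, y up, looking along -z (the intrinsics and any distortion apply to the point x, -y, -z); pixel columns grow to the right and rows downward; lengths in m; the calibration is good to about 2 mm. A picture is of the moment at which its call begins. There is no depth.
- r.close_job(): hands the job in; it is judged then, once.
Trained networks look in the newest picture that a camera, given by its name, has taken for a name from the list of things; names that differ only in an ending like _2 or _b are one class to them, and where a whole thing is asked for, a point or a joint stands for the part that bears it (a point fixed in the world has none). Each returns a list of dicts, best first, with "score" (0 to 1); they miss things now and then, are a little off and sometimes report something else, mostly with a low value. They report only what shows in the picture. A call takes as long as a camera call. They do not tell look-alikes from the thing itself.
- recognise(label, camera): "box" ([left, top, right, bottom] in pixels, round what is visible of it).
- outline_of(label, camera): "mask" (400x640 bool, what is visible of it) and "box" ([left, top, right, bottom] in pixels, round what is visible of it).
- pinpoint(label, camera): "location" ([row, column] in pixels: a listed point, or the origin of a listed thing).
The state is a dict: "time_s": time; "joints": joint angles; "qd": joint speeds; "joint_torque": joint torques, N m; "tcp_pos": TCP position; "eef_rot": TCP orientation; "contact_force": force on the tool from outside, world axes, zero at the start; "moment": the same for the moment, N m; "gripper_width": finger opening in m; "gripper_force": force on a finger pad.
Only numpy, scipy, OpenCV 4.12 (cv2) and the standard library are available. Lean on these libraries where they do the work, as an engineer would, in place of code of your own. Each camera call takes 0.05 s, during which the arm holds its last target. There are 200 camera calls.

TASK

Take the square carrier tube from its cradle, hold its mouth low over the steel catch tray and tilt it slowly until the steel bar starts to slide; stop tilting there and let the bar slide gently out into the tray, so that the rubber-ringed cartridge behind it stays in the closed half of the tube. Then lay the tube back in its cradle as it was, level and fully down with its collar in the double saddle's slot, and let go. Leave the bottles, carton, rack and cup where they stand.

Things in the scene. Friction and masses are not known exactly. Their poses are not given: they have to be found in the camera images.
- carrier_tube: Loose grey square tube (mm): 200 long, 32 x 32 outside, 26 x 26 inside, 0.16 kg; a 14 wide slot along the top. Origin on the axis at mid-length; x to the open mouth (+100), z to the slotted top; closed at -100. Square collar 42 x 42 x 8 at x = -60. Starts level in the cradle, slot up; grip it across its sides (y) near the origin. It holds the cartridge and, nearer the mouth, the bar
- tube_mouth (a point): Centre of the tube's open mouth, on the tube's axis, 100 mm in +x from its origin; axes as the tube's
- bar: Loose smooth steel bar, 70 x 20 x 20 mm, 0.1 to 0.2 kg; origin at its centre, x along it. Starts in the tube, its centre 5 to 50 mm in front of the tube's origin. It lets go at some angle between 8 and 21 degrees mouth-down, different at each start. Its tail may stay in the mouth when its nose meets the tray: then draw the tube back along its axis
- cartridge: Loose white plastic cartridge with two black rubber rings, 50 x 23 x 23 mm, 0.05 kg; origin at its centre, x along it. Starts near the tube's closed end, its centre 60 to 69 mm behind the tube's origin. It lets go at an angle whose tangent is about twice the bar's (17 to 37 degrees, different at each start)
- cradle: Fixed metal cradle, base 170 x 64 x 8 mm; origin: centre of its underside, x the way the tube's mouth points. Saddles 8 thick, floor 40 up, 36 between cheeks, which rise to 62 and flare: one at x = +60, two at -49.5 and -70.5 with a 13 wide slot at -60 for the collar. The seated tube's origin is 56 above this origin, axes parallel. Open under the tube from x = -45 to 55 down to the base
- catch_tray: Fixed shallow rectangular steel tray, 150 x 190 mm (x by y), 20 mm high, 3 mm walls and floor; origin at the centre of its underside. Keep the wrist clear of the tall cabinet at the back left (from 0.82 m ahead of the robot, left of y = +0.12 m) and of the canister and stand beyond y = +0.5 m
- slides_carton: Bystander: loose white carton lying flat, 28 x 79 x 22 mm; origin at the centre of its underside, y along its length
- oil_bottle: Bystander: small brown bottle, 31 mm diameter, 70 mm tall; origin at the centre of its underside
- dropper: Bystander: small white dropper bottle, 24 mm diameter, 66 mm tall; origin at the centre of its underside
- tube_rack: Bystander: empty white tube rack, 50 x 96 x 55 mm; origin at the centre of its underside
- clear_cup: Bystander: clear cup with straws, 67 mm diameter, 125 mm tall; origin at the centre of its underside
Things that resemble listed ones, but are neither listed nor needed, are in the scene too. What is shaped like the bar but pink or turquoise is not meant.

How it is judged (in metres and radians):
On the way, in this order (a step that is already met when the one before it is completed fails the run):
1. the tube is lifted clear of the cradle (z of carrier_tube in the frame of cradle above 0.085 m), for 0.1 s.
2. the bar has passed the tube's mouth over the tray, the cartridge still in the closed half (x of bar in the frame of carrier_tube above 0.1 m and horizontal distance between bar and catch_tray below 0.1 m and x of cartridge in the frame of carrier_tube below -0.01 m), for 0.1 s.
At the end, for the whole second after the job is handed in: The bar lies flat and still in the catch tray; the cartridge's centre is 10 mm or more behind the tube's middle; the tube lies still in its cradle, slot up, mouth as at the start, within 6 mm of its place sideways and lengthwise, at most 3 mm high, within 0.06 rad of the cradle's axes (x of bar in the frame of catch_tray between -0.072 and 0.072 m and y of bar in the frame of catch_tray between -0.092 and 0.092 m and height (world z) of bar below 0.018 m and linear speed of each of bar, carrier_tube below 0.02 m/s and x of cartridge in the frame of carrier_tube between -0.08 and -0.01 m and horizontal distance between carrier_tube and cradle below 0.006 m and z of carrier_tube in the frame of cradle below 0.059 m and x of tube_mouth in the frame of cradle above 0.09 m and angle between the x axis of carrier_tube and the x axis of cradle, either way round below 0.06 rad and angle between carrier_tube's own z axis and vertical below 0.06 rad); the robot touches nothing.
It fails at once if the cartridge slides into the mouth half of the tube (its centre to within 10 mm of the tube's middle) (x of cartridge in the frame of carrier_tube above -0.01 m).
It fails at once if the bar is flung or dropped (moves faster than 1.2 m/s) (linear speed of bar above 1.2 m/s).
It fails at once if a bystander is pushed more than 30 mm or knocked over (distance of any of slides_carton, oil_bottle, dropper, tube_rack, clear_cup from where it was at the start of the episode above 0.03 m or angle between any of oil_bottle, dropper, clear_cup's own z axis and vertical above 0.5 rad).
It also fails if it takes over 69 s, if anything falls off the work surface, if the arm or the gripper's body presses on something with over 40 N, if the wrist force passes 120 N, or if a joint passes its speed limit or range.

## Working session

There is one attempt and no reset: what is moved stays moved. The work goes in short steps, Python scripts to look and compute and a tool call to move; the robot and the scene stay as the last step left them, time stands still between calls to the robot, and variables do not carry over. Pictures are saved under pics/ and viewed, at most 10 in all, crops included, and the job is handed in when it is done.

Besides the shell and the picture viewer there is one more tool, called after "Call:" by a JSON object that holds its "fn" and its "kwargs", one argument or row to a line. move_arm: Moves the arm, as the interface text tells. Its arguments: {"type":"object","properties":{"targets":{"type":"array","items":{"type":"array"}},"jaw":{"type":"number"},"squeeze":{"type":"number"}},"required":["targets"]}

```bash
ls; mkdir -p pics; cat > h.py <<'E'
import numpy as np, cv2
from plant import r, viewer, recognise, outline_of, pinpoint
from scipy.spatial.transform import Rotation as Ro
def cap(n,save=None):
    c=viewer.capture(n)
    if save: cv2.imwrite('pics/'+save,c['image'])
    return c
def proj(c,P):
    P=np.atleast_2d(P); T=np.array(c['camera_from_world']); K=np.array(c['intrinsics'])
    q=P@T[:3,:3].T+T[:3,3]; q=q*[1,-1,-1]; u=q@K.T; return u[:,:2]/u[:,2:]
def ray(c,u,v):
    T=np.array(c['camera_from_world']); K=np.array(c['intrinsics'])
    d=np.linalg.solve(K,[u,v,1])*[1,-1,-1]; R=T[:3,:3]; return -R.T@T[:3,3], R.T@d
def atz(c,u,v,z):
    o,d=ray(c,u,v); return o+d*(z-o[2])/d[2]
def tri(c1,p1,c2,p2):
    A=np.zeros((3,3));b=np.zeros(3)
    for c,p in((c1,p1),(c2,p2)):
        o,d=ray(c,*p); d=d/np.linalg.norm(d); M=np.eye(3)-np.outer(d,d); A+=M;b+=M@o
    return np.linalg.solve(A,b)
E
python3 - <<'E'
from h import *
np.set_printoptions(precision=3,suppress=True)
cs={n:cap(n,n+'0.png') for n in('side','top')}
for n,c in cs.items():
    o,d=ray(c,320,200);print(n,o,d)
    for l in 'carrier_tube tube_mouth bar cartridge cradle catch_tray slides_carton oil_bottle dropper tube_rack clear_cup'.split():
        print(n,l,[(np.round(x['location'][::-1]),round(x['score'],2)) for x in pinpoint(l,n)[:3]],[(np.round(x['box']),round(x['score'],2)) for x in recognise(l,n)[:3]])
print(r.get_state())
E
```

```text
pics
side [ 0.178 -0.664  0.503] [ 0.374  0.823 -0.427]
side carrier_tube [(array([355., 270.]), 0.98)] [(array([308., 244., 412., 300.]), 0.66)]
side tube_mouth [(array([317., 249.]), 0.6)] [(array([312., 244., 410., 302.]), 0.79), (array([318., 260., 404., 319.]), 0.68)]
side bar [(array([266., 271.]), 0.79), (array([279., 309.]), 0.7), (array([337., 259.]), 0.47)] [(array([270., 294., 285., 326.]), 0.78), (array([252., 262., 281., 284.]), 0.59), (array([315., 259., 404., 323.]), 0.28)]
side cartridge [(array([388., 285.]), 0.39)] [(array([262., 228., 272., 253.]), 0.73)]
side cradle [(array([357., 290.]), 0.72), (array([339., 260.]), 0.3)] [(array([314., 264., 401., 317.]), 0.85)]
side catch_tray [(array([265., 214.]), 0.72)] [(array([238., 194., 301., 226.]), 0.7)]
side slides_carton [(array([340., 263.]), 0.73), (array([303., 248.]), 0.72)] [(array([289., 236., 324., 251.]), 0.9)]
side oil_bottle [(array([366., 228.]), 0.58)] [(array([365., 205., 377., 234.]), 0.76), (array([313., 243., 412., 300.]), 0.67)]
side dropper [(array([268., 250.]), 0.7)] [(array([260., 225., 272., 255
[... 1357 characters left out ...]
34.]), 0.84)] [(array([220., 117., 260., 150.]), 0.84), (array([380., 190., 457., 240.]), 0.74)]
top clear_cup [(array([206., 168.]), 0.58)] [(array([184., 148., 215., 176.]), 0.79), (array([379., 190., 456., 238.]), 0.5)]
{'time_s': 2.3, 'joints': array([-56.316,  20.546,   0.681,   0.   , -70.135, -16.508]), 'qd': array([-0.017, -0.093, -0.017,  0.051,  0.076, -0.036]), 'joint_torque': array([ -0.001, -58.237,  29.33 ,   7.003,   0.012,   0.   ]), 'tcp_pos': array([ 0.199, -0.645,  0.198]), 'eef_rot': array([-180.   ,   -0.   , -162.823]), 'contact_force': array([-0.51 , -0.261,  0.422]), 'moment': array([ 0.014,  0.004, -0.017]), 'gripper_force': 0.0, 'gripper_width': 0.08792330686831262}
```

```bash
python3 - <<'E'
import cv2,numpy as np
a=cv2.imread('pics/side0.png');b=cv2.imread('pics/top0.png')
A=cv2.resize(a[140:340,220:430],None,fx=2.8,fy=2.8,interpolation=cv2.INTER_CUBIC)
B=cv2.resize(b[110:300,170:470],None,fx=2.6,fy=2.6,interpolation=cv2.INTER_CUBIC)
cv2.imwrite('pics/a.png',A);cv2.imwrite('pics/b.png',B)
E
python3 - <<'E'
from h import *
np.set_printoptions(precision=3,suppress=True)
s=cap('side');t=cap('top')
for l in('carrier_tube','tube_mouth','cradle','catch_tray','cartridge','tube_rack','clear_cup','dropper','oil_bottle','slides_carton'):
    p=[pinpoint(l,n)[:1] for n in('side','top')]
    if all(p):
        p=[x[0]['location'][::-1] for x in p]; print(l,tri(s,p[0],t,p[1]), 'top z0',atz(t,*p[1],0), 'z56',atz(t,*p[1],.056))
print(s['intrinsics'],t['intrinsics'])
E
```

```text
carrier_tube [ 0.503 -0.111  0.057] top z0 [ 0.513 -0.129  0.   ] z56 [ 0.507 -0.113  0.056]
tube_mouth [ 0.469 -0.023  0.057] top z0 [ 0.48  -0.036  0.   ] z56 [ 0.475 -0.026  0.056]
cradle [ 0.522 -0.112  0.003] top z0 [ 0.523 -0.114  0.   ] z56 [ 0.516 -0.099  0.056]
catch_tray [ 0.461  0.315 -0.016] top z0 [0.463 0.312 0.   ] z56 [0.459 0.304 0.056]
cartridge [ 0.548 -0.163  0.056] top z0 [ 0.559 -0.182  0.   ] z56 [ 0.55  -0.164  0.056]
tube_rack [0.724 0.348 0.003] top z0 [0.725 0.348 0.   ] z56 [0.708 0.338 0.056]
clear_cup [ 0.631  0.444 -0.006] top z0 [0.627 0.443 0.   ] z56 [0.614 0.427 0.056]
dropper [ 0.398  0.095 -0.007] top z0 [0.399 0.095 0.   ] z56 [0.399 0.098 0.056]
oil_bottle [0.66  0.097 0.003] top z0 [0.658 0.098 0.   ] z56 [0.644 0.101 0.056]
slides_carton [ 0.487  0.082 -0.012] top z0 [0.483 0.084 0.   ] z56 [0.478 0.088 0.056]
[[402.173   0.    316.314]
 [  0.    402.173 201.131]
 [  0.      0.      1.   ]] [[389.427   0.    317.188]
 [  0.    389.427 201.535]
 [  0.      0.      1.   ]]
```

View pics/a.png

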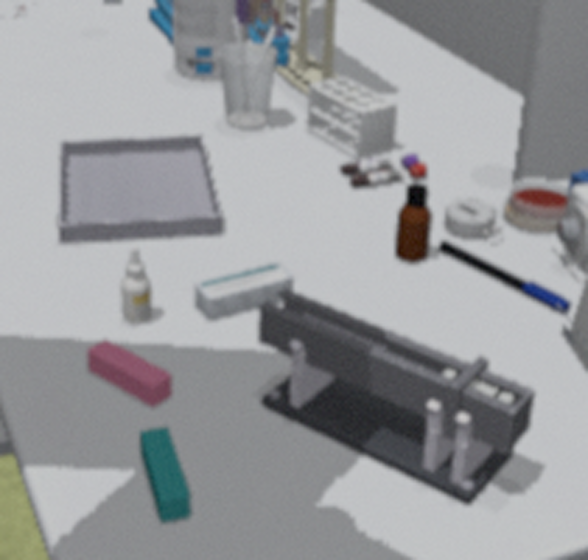

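View pics/b.png

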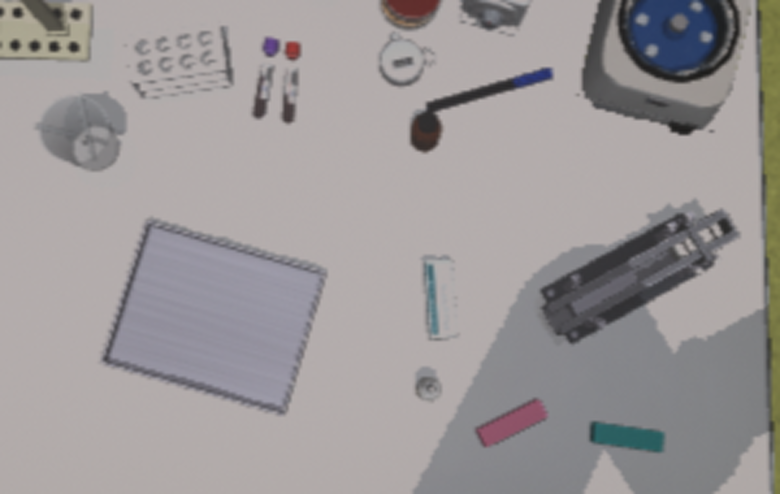

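```bash
cat > fit.py <<'E'
from h import *
from scipy.optimize import minimize
def box(x0,x1,y0,y1,z0,z1): return np.array([[x,y,z] for x in(x0,x1) for y in(y0,y1) for z in(z0,z1)])/1000
PARTS={'carrier_tube':[box(-100,100,-16,16,-16,16),box(-64,-56,-21,21,-21,21)],
'catch_tray':[box(-75,75,-95,95,0,20)]}
def sil(c,parts,p,z):
    R=Ro.from_euler('z',p[2]).as_matrix(); m=np.zeros((1600,2560),np.uint8)
    for b in parts:
        u=proj(c,b@R.T+[p[0],p[1],z]); cv2.fillConvexPoly(m,cv2.convexHull(((u+.5)*4).astype(np.int32)),1)
    return m>0
def fit(l,cs,p0,z):
    M={}
    for n,c in cs.items():
        o=outline_of(l,n)
        if o: M[n]=cv2.resize(o[0]['mask'].astype(np.uint8),(2560,1600),interpolation=cv2.INTER_NEAREST)>0
    def cost(p,ns): return sum(1-(lambda a,b:(a&b).sum()/(a|b).sum())(sil(cs[n],PARTS[l],p,z),M[n]) for n in ns)
    for ns in [[n] for n in M]+[list(M)]:
        s=minimize(cost,p0,args=(ns,),method='Nelder-Mead',options=dict(initial_simplex=np.array(p0)+np.vstack([np.zeros(3),np.diag([.01,.01,.1])]),maxiter=70,xatol=2e-4,fatol=1e-4))
        print(l,ns,s.x[:2],np.degrees(s.x[2]),s.fun)
    return s.x
E
python3 - <<'E'
from fit import *
np.set_printoptions(precision=4,suppress=True)
cs={n:cap(n) for n in('side','top')}
fit('carrier_tube',cs,[.505,-.11,np.radians(117)],.056)
fit('catch_tray',cs,[.461,.312,np.radians(-17)],0)
for n in cs: o=outline_of('carrier_tube',n); print(n,o[0]['score'],o[0]['box'])
print([x for x in dir(r) if x[0]!='_'],r.grip_point_offset)
E
```

```text
carrier_tube ['side'] [ 0.5131 -0.1142] 119.75103926635948 0.10709411677129599
carrier_tube ['top'] [ 0.5136 -0.1091] 119.90427041466933 0.24684477954433703
carrier_tube ['side', 'top'] [ 0.514  -0.1115] 119.79700394692071 0.3932426816254513
catch_tray ['side'] [0.4627 0.304 ] -14.093987673377308 0.054672868966350485
catch_tray ['top'] [0.4621 0.3095] -14.24744935992731 0.018589872616959435
catch_tray ['side', 'top'] [0.4622 0.3084] -13.85216447894911 0.10360999534578419
side 0.93 [308.6, 242.3, 413.0, 299.8]
top 0.64 [379.2, 191.3, 454.2, 240.0]
['Unreachable', 'close_job', 'get_state', 'grip_point_offset'] -0.0188
```

```bash
cat >> h.py <<'E'
np.set_printoptions(precision=3,suppress=True)
def tgt(pos,yaw,pitch=0):
    """tool rotation: tube yaw (deg), mouth-down pitch(deg)"""
    Rt=Ro.from_euler('ZY',[yaw,pitch],degrees=True).as_matrix()  # tube axes
    return np.array(pos), np.column_stack([-Rt[:,0],Rt[:,1],-Rt[:,2]])
def delta(pos,Rn,st=None):
    st=st or r.get_state(); R0=Ro.from_euler('xyz',st['eef_rot'],degrees=True).as_matrix()
    return R0.T@(pos-st['tcp_pos'])*100, Ro.from_matrix(R0.T@Rn).as_rotvec()
E
python3 - <<'E'
from h import *
print(delta(*tgt([.514,-.111,.15],119.9)))
E
```

```text
(array([-45.829,  41.713,   4.817]), array([ 0.   ,  0.   , -1.793]))
```

Call:
{"fn": "move_arm", "kwargs": {
  "targets": [
    [[-4, 3.6, 0.4], [0, 0, -0.16]],
    [[-8.5, 7.7, 0.9], [0, 0, -0.33]],
    [[-13, 11.8, 1.4], [0, 0, -0.5]],
    [[-17.5, 15.9, 1.8], [0, 0, -0.68]],
    [[-22, 20, 2.3], [0, 0, -0.86]]
  ],
  "jaw": 7
}}

```text
time_s: 4.42
tcp_pos: [0.3513, -0.3873, 0.1754]
eef_rot: [-179.9, -0.0, -113.2]
contact_force: [0.8, -0.1, 0.5]
gripper_width: 0.0698
gripper_force: 0.0
```

```bash
python3 - <<'E'
from h import *
print(r.get_state()); print(delta(*tgt([.514,-.111,.15],119.9)))
E
```

```text
{'time_s': 4.425, 'joints': array([-26.263,   7.131, -20.349,   0.008, -62.465,   3.044]), 'qd': array([ 56.251, -14.159, -22.534,   0.112,   8.713,  26.132]), 'joint_torque': array([ -7.902, -38.124,  27.712,   6.399,  -0.421,  -0.726]), 'tcp_pos': array([ 0.351, -0.387,  0.175]), 'eef_rot': array([-179.944,   -0.011, -113.215]), 'contact_force': array([ 0.833, -0.111,  0.514]), 'moment': array([ 0.004, -0.133,  0.008]), 'gripper_force': 0.0, 'gripper_width': 0.06975972164741967}
(array([-31.805,  -4.061,   2.539]), array([-0.001, -0.001, -0.927]))
```

Call:
{"fn": "move_arm", "kwargs": {
  "targets": [
    [[-6, -0.7, 0.5], [0, 0, -0.18]],
    [[-12, -1.5, 1], [0, 0, -0.36]],
    [[-18, -2.3, 1.5], [0, 0, -0.54]],
    [[-24, -3, 2], [0, 0, -0.72]],
    [[-29, -3.7, 2.4], [0, 0, -0.89]]
  ]
}}

```text
time_s: 5.05
tcp_pos: [0.5012, -0.1356, 0.1514]
eef_rot: [-180.0, -0.0, -62.2]
contact_force: [0.5, -0.1, -0.5]
gripper_width: 0.0706
gripper_force: 0.0
```

Call:
{"fn": "move_arm", "kwargs": {
  "targets": [
    [[0, 0, 0], [0, 0, 0]],
    [[0, 0, 0], [0, 0, 0]]
  ]
}}

```text
time_s: 5.3
tcp_pos: [0.5001, -0.1376, 0.1511]
eef_rot: [180.0, 0.0, -62.6]
contact_force: [0.6, -0.4, 0.8]
gripper_width: 0.07
gripper_force: 0.0
```

```bash
python3 - <<'E'
from h import *
print(r.get_state()['tcp_pos']); print(delta(*tgt([.514,-.111,.15],119.9)))
print(delta(*tgt([.514,-.111,.085],119.9)))
E
```

```text
[ 0.5   -0.138  0.151]
(array([-1.719, -2.458,  0.111]), array([ 0.   ,  0.   , -0.043]))
(array([-1.718, -2.46 ,  6.611]), array([ 0.   ,  0.   , -0.043]))
```

Call:
{"fn": "move_arm", "kwargs": {
  "targets": [
    [[-1, -1.5, 1], [0, 0, -0.03]],
    [[-1.7, -2.4, 3], [0, 0, -0.043]],
    [[-1.7, -2.45, 4.6], [0, 0, -0.043]],
    [[-1.7, -2.45, 4.6], [0, 0, -0.043]]
  ]
}}

```text
time_s: 5.8
tcp_pos: [0.5128, -0.1119, 0.1037]
eef_rot: [179.8, 0.1, -60.1]
contact_force: [-0.3, -0.6, -0.2]
gripper_width: 0.0701
gripper_force: 0.0
```

```bash
python3 - <<'E'
from h import *
s=cap('side','s1.png');t=cap('top','t1.png')
st=r.get_state();print(st['tcp_pos'],st['eef_rot'])
a=cv2.resize(s['image'][150:340,270:470],None,fx=2.9,fy=2.9,interpolation=3)
b=cv2.resize(t['image'][150:290,340:480],None,fx=2.9*1.36,fy=2.9*1.36,interpolation=3)
R=tgt([0,0,0],119.9)[1]
for c,im,o,f in((s,a,(270,150),2.9),(t,b,(340,150),2.9*1.36)):
    for y in(-.035,.035):
        u=(proj(c,st['tcp_pos']+R@[0,y,0])[0]-o)*f; cv2.circle(im,tuple(int(v) for v in u),4,(0,0,255),1)
    for x in(-.1,0,.1):
        u=(proj(c,np.array([.514,-.111,.072])-R@[x,0,0])[0]-o)*f; cv2.circle(im,tuple(int(v) for v in u),4,(0,255,0),1)
h=min(len(a),len(b))
cv2.imwrite('pics/a1.png',a);cv2.imwrite('pics/b1.png',b)
E
```

```text
[ 0.514 -0.112  0.105] [179.98   -0.007 -60.127]
```

View pics/a1.png

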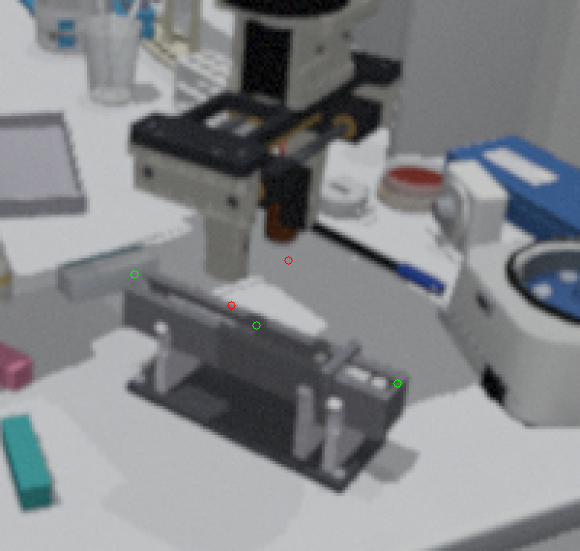

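View pics/b1.png

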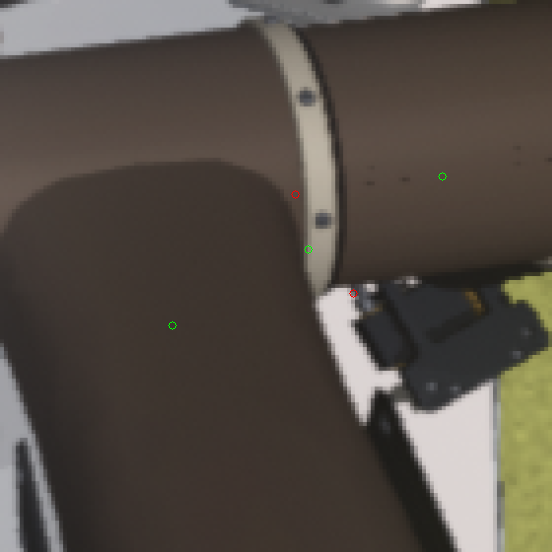

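Call:
{"fn": "move_arm", "kwargs": {
  "targets": [
    [[0, 0, 2], [0, 0, 0]],
    [[0, 0, 4], [0, 0, 0]],
    [[0, 0, 6], [0, 0, 0]],
    [[0, 0, 7.2], [0, 0, 0]],
    [[0, 0, 7.2], [0, 0, 0]]
  ]
}}

```text
time_s: 6.52
tcp_pos: [0.5139, -0.1116, 0.0329]
eef_rot: [180.0, 0.0, -60.1]
contact_force: [-0.1, -0.2, 0.6]
gripper_width: 0.0702
gripper_force: 0.0
```

Call:
{"fn": "move_arm", "kwargs": {
  "targets": [
    [[0, 0, 0], [0, 0, 0]],
    [[0, 0, 0], [0, 0, 0]],
    [[0, 0, 0], [0, 0, 0]],
    [[0, 0, 0], [0, 0, 0]],
    [[0, 0, 0], [0, 0, 0]]
  ],
  "jaw": 2.8,
  "squeeze": 5
}}

```text
time_s: 7.15
tcp_pos: [0.5144, -0.1113, 0.0333]
eef_rot: [-180.0, -0.0, -60.1]
contact_force: [0.6, 0.6, 2.3]
gripper_width: 0.0318
gripper_force: 5.0
```

```bash
python3 - <<'E'
from h import *
st=r.get_state();print(st); print(tgt([0,0,0],119.9)[1].T@st['contact_force'])
E
```

```text
{'time_s': 7.15, 'joints': array([  9.164,  16.456, -29.987,  -0.   , -43.529,  20.746]), 'qd': array([ 0.007,  0.073,  0.092,  0.105, -0.187, -0.034]), 'joint_torque': array([ -0.325, -44.254,  21.03 ,   5.064,   0.047,   0.029]), 'tcp_pos': array([ 0.514, -0.111,  0.033]), 'eef_rot': array([-179.974,   -0.01 ,  -60.09 ]), 'contact_force': array([0.564, 0.625, 2.257]), 'moment': array([ 0.224,  0.139, -0.036]), 'gripper_force': 4.998047277331352, 'gripper_width': 0.03182208695503449}
[-0.261 -0.8   -2.257]
```

Call:
{"fn": "move_arm", "kwargs": {
  "targets": [
    [[0, 0, 0], [0, 0, 0]],
    [[0, 0, 0], [0, 0, 0]],
    [[0, 0, -0.4], [0, 0, 0]],
    [[0, 0, -1.2], [0, 0, 0]],
    [[0, 0, -2.4], [0, 0, 0]]
  ],
  "squeeze": 30
}}

```text
time_s: 7.78
tcp_pos: [0.5136, -0.1115, 0.0574]
eef_rot: [179.9, 0.0, -60.1]
contact_force: [-0.2, 0.3, -3.4]
gripper_width: 0.0318
gripper_force: 30.0
```

Call:
{"fn": "move_arm", "kwargs": {
  "targets": [
    [[0, 0, -1.6], [0, 0, 0]],
    [[0, 0, -3.4], [0, 0, 0]],
    [[0, 0, -5.2], [0, 0, 0]],
    [[0, 0, -6.4], [0, 0, 0]],
    [[0, 0, -7], [0, 0, 0]]
  ]
}}

```text
time_s: 8.4
tcp_pos: [0.5143, -0.1113, 0.1281]
eef_rot: [-179.9, -0.0, -60.1]
contact_force: [-0.7, 0.0, -3.7]
gripper_width: 0.0318
gripper_force: 30.0
```

```bash
cat >> h.py <<'E'
def tubepose(mx,my,h,yaw,pitch):
    """TCP target with mouth's lower lip at mx,my,h"""
    Rt=Ro.from_euler('ZY',[yaw,pitch],degrees=True).as_matrix()
    o=np.array([mx,my,h])-Rt@[.1,0,-.016]
    return tgt(o+Rt@[0,0,-.0227],yaw,pitch)
E
python3 - <<'E'
from h import *
s=cap('side','s2.png')
st=r.get_state();print(st)
T=tubepose(.462,.279,.1,90,0);print(T[0],delta(*T))
a=cv2.resize(s['image'][130:330,250:460],None,fx=2.8,fy=2.8,interpolation=3);cv2.imwrite('pics/a2.png',a)
E
```

```text
{'time_s': 8.45, 'joints': array([  9.159,   9.912, -23.698,   0.009, -56.313,  20.747]), 'qd': array([ 0.042,  0.647, -0.706,  0.012,  1.392, -0.048]), 'joint_torque': array([ -0.059, -40.298,  26.212,   6.321,   0.085,  -0.001]), 'tcp_pos': array([ 0.515, -0.111,  0.128]), 'eef_rot': array([-179.93 ,   -0.034,  -60.089]), 'contact_force': array([-0.89 , -0.066, -3.188]), 'moment': array([-0.065, -0.002,  0.016]), 'gripper_force': 29.99484032392502, 'gripper_width': 0.031570920660737}
[0.462 0.179 0.093] (array([-27.791,  -9.924,   3.504]), array([-0.001, -0.   ,  0.522]))
```

View pics/a2.png

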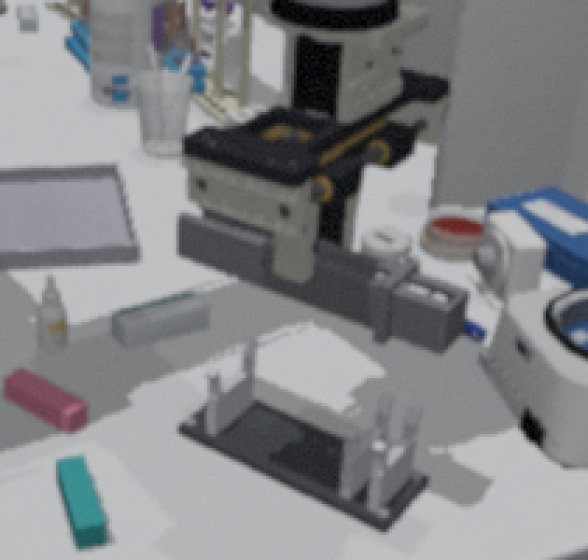

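Call:
{"fn": "move_arm", "kwargs": {
  "targets": [
    [[-0.6, -0.2, 0], [0, 0, 0.01]],
    [[-1.7, -0.6, 0], [0, 0, 0.03]],
    [[-3.4, -1.2, 0], [0, 0, 0.06]],
    [[-5.5, -1.95, 0], [0, 0, 0.1]],
    [[-7.8, -2.8, 0], [0, 0, 0.14]]
  ]
}}

```text
time_s: 9.07
tcp_pos: [0.4987, -0.0291, 0.1263]
eef_rot: [179.9, 0.0, -68.2]
contact_force: [0.4, 1.0, -3.9]
gripper_width: 0.0317
gripper_force: 30.0
```

```bash
python3 - <<'E'
from h import *
T=tubepose(.462,.279,.1,90,0);print(T[0],delta(*T))
E
```

```text
[0.462 0.179 0.093] (array([-20.684,  -4.312,   3.299]), array([ 0.002, -0.   ,  0.38 ]))
```

Call:
{"fn": "move_arm", "kwargs": {
  "targets": [
    [[-2.4, -0.5, 0], [0, 0, 0.044]],
    [[-4.8, -1, 0], [0, 0, 0.088]],
    [[-7.2, -1.5, 0], [0, 0, 0.132]],
    [[-9.4, -2, 0], [0, 0, 0.17]],
    [[-11.4, -2.4, 0], [0, 0, 0.21]]
  ]
}}

```text
time_s: 9.7
tcp_pos: [0.4785, 0.0858, 0.1264]
eef_rot: [179.9, -0.0, -80.2]
contact_force: [0.6, 0.8, -4.4]
gripper_width: 0.0316
gripper_force: 30.0
```

```bash
python3 - <<'E'
from h import *
T=tubepose(.462,.279,.06,90,0);print(T[0],delta(*T))
E
```

```text
[0.462 0.179 0.053] (array([-9.467,  0.031,  7.308]), array([ 0.001, -0.   ,  0.171]))
```

Call:
{"fn": "move_arm", "kwargs": {
  "targets": [
    [[-2, 0, 0], [0, 0, 0.04]],
    [[-4, 0, 0.6], [0, 0, 0.08]],
    [[-6, 0, 1.6], [0, 0, 0.11]],
    [[-7.6, 0, 2.8], [0, 0, 0.14]],
    [[-8.7, 0, 4], [0, 0, 0.16]]
  ]
}}

```text
time_s: 10.32
tcp_pos: [0.4636, 0.1713, 0.0861]
eef_rot: [179.9, -0.0, -89.4]
contact_force: [-0.1, 0.4, -4.4]
gripper_width: 0.0315
gripper_force: 30.0
```

```bash
python3 - <<'E'
from h import *
for h,p in((.04,0),(.03,3),(.024,5),(.017,8)):
  T=tubepose(.462,.279,h,90,p);print(T[0],delta(*T))
t=cap('top','t3.png'); s=cap('side','s3.png')
a=np.hstack([cv2.resize(t['image'][150:350,160:360],None,fx=2,fy=2,interpolation=3),cv2.resize(s['image'][120:320,200:400],None,fx=2,fy=2,interpolation=3)]);cv2.imwrite('pics/a3.png',a)
for l in('bar','tube_mouth','cartridge','carrier_tube','catch_tray'):
  print(l,[(np.round(x['location'][::-1]),round(x['score'],2)) for n in('side','top') for x in pinpoint(l,n)[:2]])
E
```

```text
[0.462 0.179 0.033] (array([-0.775,  0.147,  5.279]), array([ 0.001, -0.001,  0.011]))
[0.462 0.179 0.029] (array([-0.754,  0.146,  5.755]), array([0.001, 0.052, 0.011]))
[0.462 0.179 0.026] (array([-0.755,  0.146,  6.005]), array([0.001, 0.087, 0.011]))
[0.462 0.179 0.024] (array([-0.779,  0.146,  6.181]), array([0.   , 0.139, 0.011]))
bar [(array([266., 271.]), 0.85), (array([278., 306.]), 0.81), (array([413., 275.]), 0.77), (array([364., 272.]), 0.56)]
tube_mouth [(array([273., 178.]), 0.59)]
cartridge [(array([293., 205.]), 0.55), (array([333., 228.]), 0.42)]
carrier_tube [(array([366., 231.]), 0.63), (array([282., 196.]), 0.59)]
catch_tray [(array([268., 211.]), 0.65), (array([291., 202.]), 0.19), (array([243., 140.]), 0.15)]
```

View pics/a3.png

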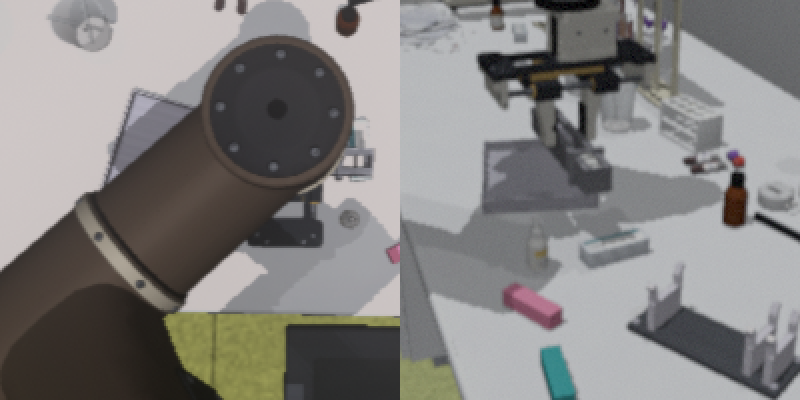

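Call:
{"fn": "move_arm", "kwargs": {
  "targets": [
    [[-0.3, 0.05, 1.1], [0, 0, 0.005]],
    [[-0.6, 0.1, 2.3], [0, 0, 0.01]],
    [[-0.75, 0.15, 3.5], [0, 0, 0.01]],
    [[-0.75, 0.15, 4.5], [0, 0, 0.01]],
    [[-0.75, 0.15, 5], [0, 0.01, 0.01]]
  ]
}}

```text
time_s: 11.55
tcp_pos: [0.4625, 0.1777, 0.0362]
eef_rot: [179.9, -0.6, -89.9]
contact_force: [0.6, 0.0, -3.1]
gripper_width: 0.0315
gripper_force: 30.0
```

```bash
cat > mom.py <<'E'
from h import *
R=lambda s:Ro.from_euler('xyz',s['eef_rot'],degrees=True).as_matrix()
L=[]
for i in range(4):
    c=cap('side'); s=r.get_state(); L.append(np.r_[R(s).T@s['moment'],R(s).T@s['contact_force']])
L=np.array(L);print(s['time_s'],s['tcp_pos'],s['eef_rot'],'\nmean',L.mean(0),'sd',L.std(0))
E
python3 mom.py; python3 - <<'E'
from h import *
for h,p in((.03,3),(.022,6),(.017,8)):
  T=tubepose(.462,.279,h,90,p);print(T[0],delta(*T))
E
```

```text
11.75 [0.463 0.178 0.037] [-179.992   -0.577  -89.867] 
mean [-0.122 -0.08   0.007 -0.532 -0.11   3.647] sd [0.021 0.058 0.039 0.417 0.523 0.83 ]
[0.462 0.179 0.029] (array([-0.061,  0.092,  0.868]), array([-0.   ,  0.042,  0.002]))
[0.462 0.179 0.026] (array([-0.07 ,  0.092,  1.143]), array([-0.   ,  0.095,  0.002]))
[0.462 0.179 0.024] (array([-0.091,  0.092,  1.294]), array([-0.   ,  0.13 ,  0.002]))
```

Call:
{"fn": "move_arm", "kwargs": {
  "targets": [
    [[0, 0.05, 0.3], [0, 0.02, 0]],
    [[-0.05, 0.1, 0.7], [0, 0.045, 0]],
    [[-0.05, 0.1, 1], [0, 0.07, 0]],
    [[-0.05, 0.1, 1.15], [0, 0.095, 0]],
    [[-0.1, 0.1, 1.25], [0, 0.115, 0]]
  ]
}}

```text
time_s: 12.38
tcp_pos: [0.4618, 0.1792, 0.0245]
eef_rot: [180.0, -7.3, -89.9]
contact_force: [0.1, 0.5, -3.7]
gripper_width: 0.0318
gripper_force: 30.0
```

```bash
cat > mom.py <<'E'
import sys
from h import *
R=lambda s:Ro.from_euler('xyz',s['eef_rot'],degrees=True).as_matrix()
L=[];I=[]
for i in range(8):
    c=cap('side'); s=r.get_state(); L.append(np.r_[s['moment']]); I.append(c['image'].astype(float))
L=np.array(L);print(s['time_s'],s['tcp_pos'],s['eef_rot'],'mean',L.mean(0),'sd',L.std(0)/8**.5)
I=np.mean(I,0); tag=sys.argv[1]; np.save('im'+tag,I)
print('bar',[(np.round(x['box']),round(x['score'],2)) for x in recognise('bar','side')[:4]])
if len(sys.argv)>2:
    d=np.abs(I-np.load('im'+sys.argv[2]+'.npy')).max(2)[120:240,200:330]; print('diff',(d>15).sum(), np.argwhere(d>25)[:,::-1].mean(0)+[200,120] if (d>25).any() else '')
o=np.array([.462,.179,.044])
T=tubepose(.462,.279,.017,90,float(tag)+1);print('next',delta(*T,s))
E
python3 mom.py 7; python3 - <<'E'
import numpy as np,cv2
I=np.load('im7.npy');cv2.imwrite('pics/a4.png',cv2.resize(I[130:240,220:330].astype(np.uint8),None,fx=5,fy=5,interpolation=3))
E
```

```text
12.775 [0.462 0.179 0.025] [-179.987   -7.141  -89.907] mean [ 0.607  0.088 -0.002] sd [0.028 0.012 0.012]
bar [(array([271., 293., 288., 329.]), 0.97), (array([250., 262., 278., 286.]), 0.83)]
next (array([-0.02 , -0.013,  0.049]), array([-0.   ,  0.015,  0.002]))
```

View pics/a4.png

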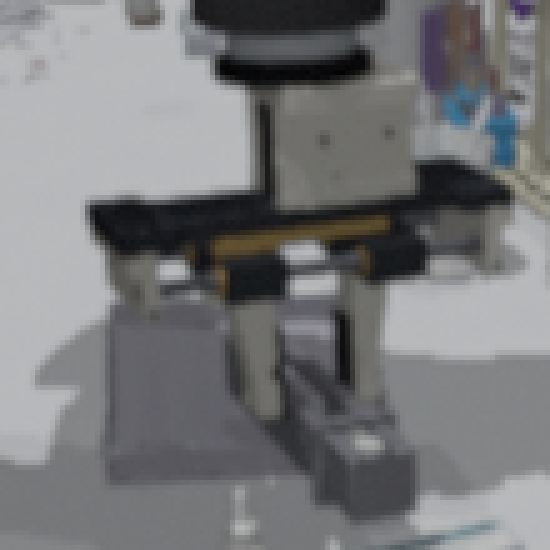

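Call:
{"fn": "move_arm", "kwargs": {
  "targets": [
    [[0, 0, 0.02], [0, 0.007, 0]],
    [[0, 0, 0.05], [0, 0.015, 0]],
    [[0, 0, 0.05], [0, 0.015, 0]],
    [[0, 0, 0.05], [0, 0.015, 0]],
    [[0, 0, 0.05], [0, 0.015, 0]]
  ]
}}

```text
time_s: 13.45
tcp_pos: [0.4618, 0.1789, 0.0242]
eef_rot: [-180.0, -8.0, -89.9]
contact_force: [0.2, -0.0, -3.6]
gripper_width: 0.0315
gripper_force: 30.0
```

```bash
python3 mom.py 8 7
```

```text
13.85 [0.462 0.179 0.024] [-179.996   -8.021  -89.888] mean [0.648 0.117 0.002] sd [0.011 0.011 0.01 ]
bar [(array([271., 294., 286., 328.]), 0.77), (array([251., 262., 282., 282.]), 0.61)]
diff 277 [280.911 174.022]
next (array([ 0.   , -0.02 , -0.186]), array([-0.   ,  0.017,  0.002]))
```

Call:
{"fn": "move_arm", "kwargs": {
  "targets": [
    [[0, 0, 0.01], [0, 0.009, 0]],
    [[0, 0, 0.02], [0, 0.0175, 0]],
    [[0, 0, 0.02], [0, 0.0175, 0]],
    [[0, 0, 0.02], [0, 0.0175, 0]],
    [[0, 0, 0.02], [0, 0.0175, 0]]
  ]
}}

```text
time_s: 14.52
tcp_pos: [0.4618, 0.1789, 0.024]
eef_rot: [-180.0, -9.0, -89.9]
contact_force: [-0.1, 0.0, -2.8]
gripper_width: 0.0319
gripper_force: 30.0
```

```bash
python3 mom.py 9 8
```

```text
14.925 [0.462 0.179 0.024] [-179.998   -9.022  -89.888] mean [0.777 0.104 0.001] sd [0.015 0.01  0.007]
bar [(array([251., 262., 282., 282.]), 0.86), (array([270., 294., 286., 330.]), 0.56)]
diff 536 [271.483 180.265]
next (array([ 0.014, -0.02 , -0.382]), array([-0.   ,  0.017,  0.002]))
```

```bash
cat > st.py <<'E'
import sys
from h import *
I=[];M=[]
for i in range(2):
    c=cap('side'); s=r.get_state(); M.append(s['moment'][0]); I.append(c['image'].astype(float))
I=cv2.GaussianBlur(np.mean(I,0),(0,0),1)[120:240,200:330]
print(s['time_s'],s['tcp_pos'],s['eef_rot'],'Mx',np.round(M,3),'Fz',s['contact_force'][2])
if sys.argv[1]=='B':
    d=np.abs(I-np.load('A.npy')).max(2); w=np.argwhere(d>5); print('diff max',d.max(),'n',len(w),(w[:,::-1].mean(0)+[200,120]) if len(w) else '')
np.save('A.npy',I)
E
python3 st.py A
```

```text
15.075 [0.462 0.179 0.024] [-179.996   -9.023  -89.886] Mx [0.754 0.752] Fz -4.88928380453355
```

Call:
{"fn": "move_arm", "kwargs": {
  "targets": [
    [[0, 0, 0], [0, 0, 0]],
    [[0, 0, 0], [0, 0, 0]]
  ]
}}

```text
time_s: 15.32
tcp_pos: [0.4618, 0.1789, 0.024]
eef_rot: [-180.0, -9.0, -89.9]
contact_force: [0.3, -0.3, -4.1]
gripper_width: 0.0317
gripper_force: 30.0
```

```bash
python3 st.py B
```

```text
15.425 [0.462 0.179 0.024] [-179.998   -9.025  -89.883] Mx [0.739 0.759] Fz -4.6547214370029355
diff max 8.295651428413834 n 12 [283.25  181.083]
```

Call:
{"fn": "move_arm", "kwargs": {
  "targets": [
    [[0, 0, -0.09], [0, 0.009, 0]],
    [[0, 0, -0.18], [0, 0.0175, 0]],
    [[0, 0, -0.18], [0, 0.0175, 0]],
    [[0, 0, -0.18], [0, 0.0175, 0]]
  ]
}}

```text
time_s: 15.92
tcp_pos: [0.4617, 0.1793, 0.0257]
eef_rot: [180.0, -10.0, -89.9]
contact_force: [0.9, 0.2, -3.4]
gripper_width: 0.0317
gripper_force: 30.0
```

```bash
python3 st.py A
```

```text
16.025 [0.462 0.179 0.026] [-179.999  -10.025  -89.888] Mx [0.868 0.809] Fz -3.7625428624462605
```

Call:
{"fn": "move_arm", "kwargs": {
  "targets": [
    [[0, 0, 0], [0, 0, 0]],
    [[0, 0, 0], [0, 0, 0]]
  ]
}}

```text
time_s: 16.27
tcp_pos: [0.4618, 0.1792, 0.0258]
eef_rot: [-180.0, -10.0, -89.9]
contact_force: [-1.9, -0.8, -4.1]
gripper_width: 0.0316
gripper_force: 30.0
```

```bash
python3 st.py B
```

```text
16.375 [0.462 0.179 0.026] [-179.994  -10.023  -89.887] Mx [0.854 0.824] Fz -3.3804691569027105
diff max 7.75493378511419 n 24 [296.792 167.375]
```

Call:
{"fn": "move_arm", "kwargs": {
  "targets": [
    [[0, 0, -0.09], [0, 0.009, 0]],
    [[0, 0, -0.18], [0, 0.0175, 0]],
    [[0, 0, -0.18], [0, 0.0175, 0]],
    [[0, 0, -0.18], [0, 0.0175, 0]]
  ]
}}

```text
time_s: 16.88
tcp_pos: [0.4618, 0.1795, 0.0275]
eef_rot: [180.0, -11.0, -89.9]
contact_force: [-0.4, 0.8, -2.8]
gripper_width: 0.0315
gripper_force: 30.0
```

```bash
python3 st.py A
```

```text
16.975 [0.462 0.179 0.027] [179.999 -11.03  -89.886] Mx [0.902 0.912] Fz -2.479542705231876
```

Call:
{"fn": "move_arm", "kwargs": {
  "targets": [
    [[0, 0, -0.09], [0, 0.009, 0]],
    [[0, 0, -0.18], [0, 0.0175, 0]],
    [[0, 0, -0.18], [0, 0.0175, 0]],
    [[0, 0, -0.18], [0, 0.0175, 0]]
  ]
}}

```text
time_s: 17.48
tcp_pos: [0.4618, 0.1799, 0.0292]
eef_rot: [180.0, -12.0, -89.9]
contact_force: [-0.9, -1.3, -3.8]
gripper_width: 0.0316
gripper_force: 30.0
```

```bash
python3 st.py A
```

```text
17.575 [0.462 0.18  0.029] [179.999 -12.033 -89.885] Mx [0.954 0.975] Fz -4.236956588322931
```

Call:
{"fn": "move_arm", "kwargs": {
  "targets": [
    [[0, 0, 0], [0, 0, 0]],
    [[0, 0, 0], [0, 0, 0]]
  ]
}}

```text
time_s: 17.82
tcp_pos: [0.4618, 0.1798, 0.0293]
eef_rot: [-180.0, -12.0, -89.9]
contact_force: [0.1, 0.4, -3.6]
gripper_width: 0.0314
gripper_force: 30.0
```

```bash
python3 st.py B
```

```text
17.925 [0.462 0.18  0.029] [-179.996  -12.03   -89.89 ] Mx [0.967 1.009] Fz -3.8900864791965284
diff max 12.324558332560947 n 34 [279.412 175.382]
```

Call:
{"fn": "move_arm", "kwargs": {
  "targets": [
    [[0, 0, -0.09], [0, 0.009, 0]],
    [[0, 0, -0.18], [0, 0.0175, 0]],
    [[0, 0, -0.18], [0, 0.0175, 0]],
    [[0, 0, -0.18], [0, 0.0175, 0]]
  ]
}}

```text
time_s: 18.42
tcp_pos: [0.4617, 0.1803, 0.031]
eef_rot: [180.0, -13.0, -89.9]
contact_force: [0.6, -0.0, -3.6]
gripper_width: 0.0315
gripper_force: 30.0
```

```bash
python3 st.py A
```

```text
18.525 [0.462 0.18  0.031] [179.998 -13.036 -89.888] Mx [1.115 1.069] Fz -3.0014527909285365
```

Call:
{"fn": "move_arm", "kwargs": {
  "targets": [
    [[0, 0, 0], [0, 0, 0]],
    [[0, 0, 0], [0, 0, 0]]
  ]
}}

```text
time_s: 18.77
tcp_pos: [0.4618, 0.1802, 0.031]
eef_rot: [-180.0, -13.0, -89.9]
contact_force: [0.1, -0.6, -2.7]
gripper_width: 0.0318
gripper_force: 30.0
```

```bash
python3 st.py B
```

```text
18.875 [0.462 0.18  0.031] [-179.995  -13.032  -89.888] Mx [1.131 1.135] Fz -3.5304870165545554
diff max 10.137024236746456 n 42 [283.214 196.381]
```

Call:
{"fn": "move_arm", "kwargs": {
  "targets": [
    [[0, 0, -0.09], [0, 0.009, 0]],
    [[0, 0, -0.18], [0, 0.0175, 0]],
    [[0, 0, -0.18], [0, 0.0175, 0]],
    [[0, 0, -0.18], [0, 0.0175, 0]]
  ]
}}

```text
time_s: 19.38
tcp_pos: [0.4617, 0.1806, 0.0327]
eef_rot: [180.0, -14.0, -89.9]
contact_force: [0.1, -0.1, -3.6]
gripper_width: 0.0315
gripper_force: 30.0
```

```bash
python3 st.py A
```

```text
19.475 [0.462 0.181 0.033] [-179.999  -14.036  -89.889] Mx [1.125 1.171] Fz -3.194737742238892
```

Call:
{"fn": "move_arm", "kwargs": {
  "targets": [
    [[0, 0, 0], [0, 0, 0]],
    [[0, 0, 0], [0, 0, 0]],
    [[0, 0, 0], [0, 0, 0]]
  ]
}}

```text
time_s: 19.85
tcp_pos: [0.4618, 0.1806, 0.0328]
eef_rot: [-180.0, -14.0, -89.9]
contact_force: [0.7, -0.2, -4.5]
gripper_width: 0.0318
gripper_force: 30.0
```

```bash
python3 st.py B
```

```text
19.95 [0.462 0.181 0.033] [-179.995  -14.034  -89.891] Mx [1.167 1.166] Fz -3.5641517368519495
diff max 11.333214925780638 n 39 [274.308 162.615]
```

Call:
{"fn": "move_arm", "kwargs": {
  "targets": [
    [[0, 0, -0.09], [0, 0.009, 0]],
    [[0, 0, -0.18], [0, 0.0175, 0]],
    [[0, 0, -0.18], [0, 0.0175, 0]],
    [[0, 0, -0.18], [0, 0.0175, 0]],
    [[0, 0, -0.18], [0, 0.0175, 0]]
  ]
}}

```text
time_s: 20.58
tcp_pos: [0.4618, 0.181, 0.0345]
eef_rot: [180.0, -15.0, -89.9]
contact_force: [-0.7, -0.4, -3.5]
gripper_width: 0.0319
gripper_force: 30.0
```

```bash
python3 st.py A
```

```text
20.675 [0.462 0.181 0.035] [-179.999  -15.039  -89.89 ] Mx [1.174 1.268] Fz -3.699563053165166
```

Call:
{"fn": "move_arm", "kwargs": {
  "targets": [
    [[0, 0, 0], [0, 0, 0]],
    [[0, 0, 0], [0, 0, 0]],
    [[0, 0, 0], [0, 0, 0]]
  ]
}}

```text
time_s: 21.05
tcp_pos: [0.4618, 0.1811, 0.0345]
eef_rot: [-180.0, -15.0, -89.9]
contact_force: [-0.8, -0.2, -2.9]
gripper_width: 0.0314
gripper_force: 30.0
```

```bash
python3 st.py B
```

```text
21.15 [0.462 0.181 0.035] [-179.997  -15.039  -89.884] Mx [1.238 1.26 ] Fz -2.659208682664203
diff max 10.259088956668762 n 41 [293.244 180.073]
```

Call:
{"fn": "move_arm", "kwargs": {
  "targets": [
    [[0, 0, -0.09], [0, 0.009, 0]],
    [[0, 0, -0.18], [0, 0.0175, 0]],
    [[0, 0, -0.18], [0, 0.0175, 0]],
    [[0, 0, -0.18], [0, 0.0175, 0]],
    [[0, 0, -0.18], [0, 0.0175, 0]]
  ]
}}

```text
time_s: 21.78
tcp_pos: [0.4618, 0.1815, 0.0363]
eef_rot: [-180.0, -16.0, -89.9]
contact_force: [-0.1, -0.4, -4.1]
gripper_width: 0.032
gripper_force: 30.0
```

```bash
python3 st.py A
```

```text
21.875 [0.462 0.182 0.036] [-179.995  -16.038  -89.89 ] Mx [1.354 1.333] Fz -3.725996776804389
```

Call:
{"fn": "move_arm", "kwargs": {
  "targets": [
    [[0, 0, 0], [0, 0, 0]],
    [[0, 0, 0], [0, 0, 0]],
    [[0, 0, 0], [0, 0, 0]]
  ]
}}

```text
time_s: 22.25
tcp_pos: [0.4618, 0.1815, 0.0363]
eef_rot: [-180.0, -16.0, -89.9]
contact_force: [0.3, 0.5, -3.4]
gripper_width: 0.0317
gripper_force: 30.0
```

```bash
python3 st.py B
```

```text
22.35 [0.462 0.182 0.036] [-179.998  -16.043  -89.884] Mx [1.378 1.352] Fz -3.5658331105333825
diff max 5.2403557966333665 n 4 [274. 160.]
```

Call:
{"fn": "move_arm", "kwargs": {
  "targets": [
    [[0, 0, -0.09], [0, 0.009, 0]],
    [[0, 0, -0.18], [0, 0.0175, 0]],
    [[0, 0, -0.18], [0, 0.0175, 0]],
    [[0, 0, -0.18], [0, 0.0175, 0]],
    [[0, 0, -0.18], [0, 0.0175, 0]]
  ]
}}

```text
time_s: 22.98
tcp_pos: [0.4617, 0.182, 0.038]
eef_rot: [-180.0, -17.0, -89.9]
contact_force: [1.0, 0.1, -3.8]
gripper_width: 0.0316
gripper_force: 30.0
```

```bash
python3 st.py A
```

```text
23.075 [0.462 0.182 0.038] [-179.999  -17.044  -89.888] Mx [1.393 1.376] Fz -2.7363116797542553
```

Call:
{"fn": "move_arm", "kwargs": {
  "targets": [
    [[0, 0, 0], [0, 0, 0]],
    [[0, 0, 0], [0, 0, 0]],
    [[0, 0, 0], [0, 0, 0]]
  ]
}}

```text
time_s: 23.45
tcp_pos: [0.4618, 0.182, 0.038]
eef_rot: [-180.0, -17.0, -89.9]
contact_force: [0.4, 0.6, -3.9]
gripper_width: 0.0317
gripper_force: 30.0
```

```bash
python3 st.py B
```

```text
23.55 [0.462 0.182 0.038] [-179.996  -17.042  -89.889] Mx [1.43 1.35] Fz -3.250516206775177
diff max 8.54327326795385 n 18 [296.333 204.556]
```

Call:
{"fn": "move_arm", "kwargs": {
  "targets": [
    [[0, 0, 0], [0, 0, 0]],
    [[0, 0, 0], [0, 0, 0]],
    [[0, 0, 0], [0, 0, 0]],
    [[0, 0, 0], [0, 0, 0]],
    [[0, 0, 0], [0, 0, 0]]
  ]
}}

```text
time_s: 24.18
tcp_pos: [0.4618, 0.182, 0.038]
eef_rot: [-180.0, -17.0, -89.9]
contact_force: [-0.4, -0.1, -4.1]
gripper_width: 0.0319
gripper_force: 30.0
```

```bash
python3 st.py B
```

```text
24.275 [0.462 0.182 0.038] [-179.999  -17.046  -89.886] Mx [1.394 1.331] Fz -2.7800793323525994
diff max 7.664594930180073 n 6 [290.  205.5]
```

Call:
{"fn": "move_arm", "kwargs": {
  "targets": [
    [[0, 0, -0.09], [0, 0.009, 0]],
    [[0, 0, -0.18], [0, 0.0175, 0]],
    [[0, 0, -0.18], [0, 0.0175, 0]],
    [[0, 0, -0.18], [0, 0.0175, 0]],
    [[0, 0, -0.18], [0, 0.0175, 0]]
  ]
}}

```text
time_s: 24.9
tcp_pos: [0.4617, 0.1825, 0.0397]
eef_rot: [180.0, -18.0, -89.9]
contact_force: [-1.1, 0.1, -3.1]
gripper_width: 0.0318
gripper_force: 30.0
```

```bash
python3 st.py A
```

```text
25.0 [0.462 0.182 0.04 ] [-179.997  -18.048  -89.891] Mx [1.441 1.462] Fz -3.016639841362744
```

Call:
{"fn": "move_arm", "kwargs": {
  "targets": [
    [[0, 0, 0], [0, 0, 0]],
    [[0, 0, 0], [0, 0, 0]],
    [[0, 0, 0], [0, 0, 0]],
    [[0, 0, 0], [0, 0, 0]]
  ]
}}

```text
time_s: 25.5
tcp_pos: [0.4618, 0.1826, 0.0397]
eef_rot: [-180.0, -18.0, -89.9]
contact_force: [-0.6, 0.3, -4.3]
gripper_width: 0.0315
gripper_force: 30.0
```

```bash
python3 st.py B
```

```text
25.6 [0.462 0.183 0.04 ] [-179.998  -18.05   -89.886] Mx [1.475 1.453] Fz -3.9107921613508827
diff max 5.950330879052245 n 1 [235. 190.]
```

Call:
{"fn": "move_arm", "kwargs": {
  "targets": [
    [[0, 0, -0.09], [0, 0.009, 0]],
    [[0, 0, -0.18], [0, 0.0175, 0]],
    [[0, 0, -0.18], [0, 0.0175, 0]],
    [[0, 0, -0.18], [0, 0.0175, 0]],
    [[0, 0, -0.18], [0, 0.0175, 0]]
  ]
}}

```text
time_s: 26.22
tcp_pos: [0.4618, 0.183, 0.0414]
eef_rot: [180.0, -19.1, -89.9]
contact_force: [-2.0, -0.1, -3.3]
gripper_width: 0.0315
gripper_force: 30.0
```

Call:
{"fn": "move_arm", "kwargs": {
  "targets": [
    [[0, 0, 0], [0, 0, 0]],
    [[0, 0, 0], [0, 0, 0]],
    [[0, 0, 0], [0, 0, 0]],
    [[0, 0, 0], [0, 0, 0]]
  ]
}}

```text
time_s: 26.72
tcp_pos: [0.4618, 0.1831, 0.0415]
eef_rot: [-180.0, -19.0, -89.9]
contact_force: [-0.8, -0.2, -2.4]
gripper_width: 0.0316
gripper_force: 30.0
```

```bash
python3 st.py A
```

```text
26.825 [0.462 0.183 0.041] [-179.995  -19.051  -89.887] Mx [1.401 1.355] Fz -2.1683643239174653
```

Call:
{"fn": "move_arm", "kwargs": {
  "targets": [
    [[0, 0, 0], [0, 0, 0]],
    [[0, 0, 0], [0, 0, 0]],
    [[0, 0, 0], [0, 0, 0]],
    [[0, 0, 0], [0, 0, 0]],
    [[0, 0, 0], [0, 0, 0]]
  ]
}}

```text
time_s: 27.45
tcp_pos: [0.4618, 0.1831, 0.0414]
eef_rot: [-180.0, -19.1, -89.9]
contact_force: [0.0, -0.3, -2.3]
gripper_width: 0.032
gripper_force: 30.0
```

```bash
python3 st.py B
```

```text
27.55 [0.462 0.183 0.041] [179.999 -19.053 -89.887] Mx [1.366 1.392] Fz -3.4007562056614478
diff max 7.5267253725397865 n 13 [262.308 159.231]
```

Call:
{"fn": "move_arm", "kwargs": {
  "targets": [
    [[0, 0, 0], [0, 0, 0]],
    [[0, 0, 0], [0, 0, 0]],
    [[0, 0, 0], [0, 0, 0]],
    [[0, 0, 0], [0, 0, 0]]
  ]
}}

```text
time_s: 28.05
tcp_pos: [0.4618, 0.1831, 0.0414]
eef_rot: [-180.0, -19.0, -89.9]
contact_force: [0.2, 0.3, -3.1]
gripper_width: 0.0316
gripper_force: 30.0
```

```bash
python3 st.py B; python3 - <<'E'
import cv2,numpy as np
from h import *
I=cap('side')['image'];J=cap('top')['image']
f=lambda x:cv2.resize(x,(400,400),interpolation=3)
cv2.imwrite('pics/a5.png',np.hstack([f(I[150:240,230:320]),f(J[190:270,210:290])]))
E
```

```text
28.15 [0.462 0.183 0.041] [-179.997  -19.051  -89.889] Mx [1.417 1.37 ] Fz -3.304982451980813
diff max 5.7769519623152 n 2 [260.5 135. ]
```

View pics/a5.png

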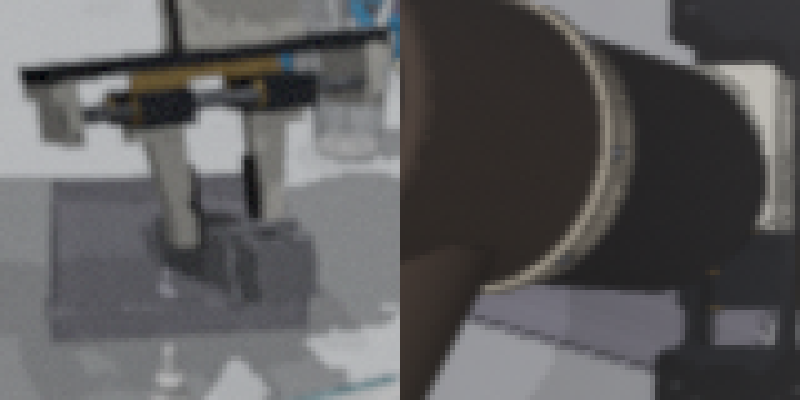

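Call:
{"fn": "move_arm", "kwargs": {
  "targets": [
    [[0.3, 0, 0], [0, 0, 0]],
    [[0.9, 0, 0], [0, 0, 0]],
    [[1.6, 0, 0], [0, 0, 0]],
    [[2.3, 0, 0], [0, 0, 0]],
    [[3, 0, 0], [0, 0, 0]]
  ]
}}

```text
time_s: 28.88
tcp_pos: [0.4619, 0.1542, 0.0515]
eef_rot: [-180.0, -19.0, -89.9]
contact_force: [-0.2, -0.6, -2.6]
gripper_width: 0.0317
gripper_force: 30.0
```

```bash
python3 st.py A
```

```text
28.975 [0.462 0.154 0.052] [-179.981  -19.033  -89.927] Mx [1.201 1.479] Fz -1.2502446203038682
```

Call:
{"fn": "move_arm", "kwargs": {
  "targets": [
    [[0.7, 0, 0], [0, 0, 0]],
    [[1.4, 0, 0], [0, 0, 0]],
    [[2.1, 0, 0], [0, 0, 0]],
    [[2.8, 0, 0], [0, 0, 0]],
    [[3.4, 0, 0], [0, 0, 0]]
  ]
}}

```text
time_s: 29.6
tcp_pos: [0.4619, 0.1221, 0.0625]
eef_rot: [-180.0, -19.0, -89.9]
contact_force: [-0.2, -0.1, -0.9]
gripper_width: 0.0317
gripper_force: 30.0
```

```bash
python3 st.py A
```

```text
29.7 [0.462 0.122 0.063] [-179.99   -19.042  -89.917] Mx [1.272 1.429] Fz -1.1789414381440135
```

```bash
python3 - <<'E'
from h import *
print(delta(*tgt([.462,.115,.11],90,0)))
print(delta(*tgt([.462,.118,.085],90,9.5)))
E
```

```text
(array([ 2.215, -0.015, -4.253]), array([-0.   , -0.332,  0.001]))
(array([ 1.116, -0.015, -1.988]), array([-0.001, -0.167,  0.001]))
```

Call:
{"fn": "move_arm", "kwargs": {
  "targets": [
    [[0.2, 0, -0.5], [0, -0.03, 0]],
    [[0.6, 0, -1.3], [0, -0.1, 0]],
    [[1.2, 0, -2.2], [0, -0.18, 0]],
    [[1.8, 0, -3.3], [0, -0.26, 0]],
    [[2.2, 0, -4.2], [0, -0.332, 0]]
  ]
}}

```text
time_s: 30.32
tcp_pos: [0.462, 0.1156, 0.1103]
eef_rot: [-179.9, 0.2, -89.9]
contact_force: [1.0, -0.3, -2.4]
gripper_width: 0.0316
gripper_force: 30.0
```

```bash
python3 - <<'E'
from h import *
s=r.get_state();print(s['time_s'],s['tcp_pos'],s['eef_rot'])
print(delta(*tgt([.5144,-.1113,.128],119.9,0)))
E
```

```text
30.325 [0.462 0.116 0.11 ] [-179.921    0.205  -89.859]
(array([22.7  , -5.189, -1.839]), array([-0.002,  0.003, -0.519]))
```

Call:
{"fn": "move_arm", "kwargs": {
  "targets": [
    [[0.8, -0.2, -0.4], [0, 0, -0.02]],
    [[2.4, -0.5, -0.9], [0, 0, -0.06]],
    [[4.8, -1.1, -1.4], [0, 0, -0.12]],
    [[7.4, -1.7, -1.8], [0, 0, -0.18]],
    [[10, -2.3, -1.8], [0, 0, -0.24]]
  ]
}}

```text
time_s: 30.95
tcp_pos: [0.4853, 0.0146, 0.1273]
eef_rot: [180.0, -0.1, -75.9]
contact_force: [0.2, -0.3, -1.2]
gripper_width: 0.0318
gripper_force: 30.0
```

```bash
python3 - <<'E'
from h import *
s=r.get_state();print(s['time_s'],s['tcp_pos'],s['eef_rot'])
print(delta(*tgt([.5144,-.1113,.128],119.9,0)))
E
```

```text
30.95 [0.485 0.015 0.127] [179.955  -0.111 -75.939]
(array([12.921,  0.237, -0.042]), array([ 0.001, -0.002, -0.276]))
```

Call:
{"fn": "move_arm", "kwargs": {
  "targets": [
    [[2.8, 0.05, 0], [0, 0, -0.06]],
    [[5.6, 0.1, 0], [0, 0, -0.12]],
    [[8.2, 0.15, 0], [0, 0, -0.18]],
    [[10.4, 0.2, 0], [0, 0, -0.23]],
    [[12, 0.2, 0], [0, 0, -0.265]]
  ]
}}

```text
time_s: 31.58
tcp_pos: [0.5117, -0.1026, 0.1268]
eef_rot: [179.9, -0.1, -60.8]
contact_force: [0.5, -0.1, -1.4]
gripper_width: 0.0317
gripper_force: 30.0
```

Call:
{"fn": "move_arm", "kwargs": {
  "targets": [
    [[0, 0, 0], [0, 0, 0]],
    [[0, 0, 0], [0, 0, 0]],
    [[0, 0, 0], [0, 0, 0]]
  ]
}}

```text
time_s: 31.95
tcp_pos: [0.5118, -0.1009, 0.1273]
eef_rot: [180.0, -0.0, -60.9]
contact_force: [-0.4, 0.0, -1.7]
gripper_width: 0.0316
gripper_force: 30.0
```

```bash
python3 - <<'E'
from h import *
s=cap('side','s6.png');t=cap('top','t6.png')
q=r.get_state();print(q['time_s'],q['tcp_pos'],q['eef_rot'])
print(delta(*tgt([.5144,-.1113,.128],119.91,0)))
f=lambda x,w:cv2.resize(x,(w,400),interpolation=3)
cv2.imwrite('pics/a6.png',np.hstack([f(s['image'][170:330,250:430],450),f(t['image'][185:285,200:300],350)]))
for l in('bar','cartridge'):print(l,[(n,np.round(x['location'][::-1]),round(x['score'],2)) for n in('side','top') for x in pinpoint(l,n)[:4]])
E
```

```text
32.05 [ 0.512 -0.101  0.127] [179.987  -0.032 -60.913]
(array([ 1.028,  0.285, -0.062]), array([ 0.   , -0.001, -0.014]))
bar [('side', array([264., 272.]), 0.85), ('side', array([278., 307.]), 0.84), ('side', array([268., 205.]), 0.66), ('top', array([260., 233.]), 0.77)]
cartridge [('side', array([389., 237.]), 0.36)]
```

View pics/a6.png

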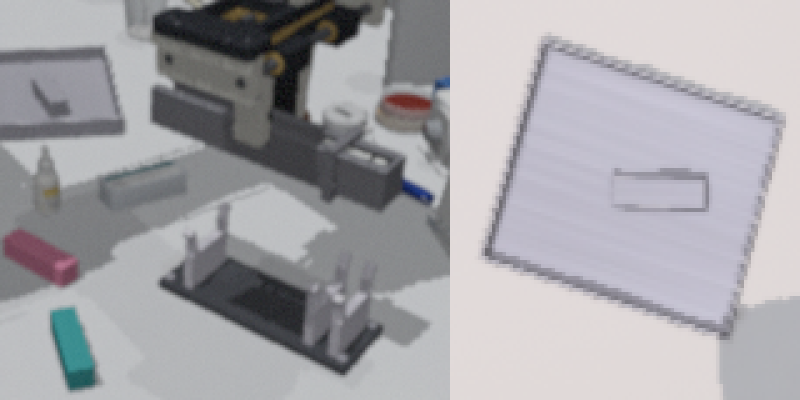

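Call:
{"fn": "move_arm", "kwargs": {
  "targets": [
    [[0.5, 0.14, 0], [0, 0, -0.007]],
    [[1.03, 0.28, 0], [0, 0, -0.014]],
    [[1.03, 0.28, 1.5], [0, 0, -0.014]],
    [[1.03, 0.28, 3], [0, 0, -0.014]],
    [[1.03, 0.28, 3.5], [0, 0, -0.014]]
  ]
}}

```text
time_s: 32.88
tcp_pos: [0.5132, -0.1119, 0.0904]
eef_rot: [179.8, 0.1, -60.2]
contact_force: [-0.2, -0.5, -2.0]
gripper_width: 0.0318
gripper_force: 30.0
```

```bash
python3 - <<'E'
from h import *
q=r.get_state();print(q['time_s'],q['tcp_pos'],q['eef_rot'])
print(delta(*tgt([.5144,-.1113,.0333],119.91,0)))
E
```

```text
32.875 [ 0.513 -0.112  0.09 ] [179.832   0.051 -60.169]
(array([ 0.015, -0.144,  5.707]), array([ 0.003,  0.001, -0.001]))
```

Call:
{"fn": "move_arm", "kwargs": {
  "targets": [
    [[0, 0, 0.8], [0, 0, 0]],
    [[0, 0, 1.8], [0, 0, 0]],
    [[0, 0, 2.6], [0, 0, 0]],
    [[0, 0, 3], [0, 0, 0]],
    [[0, 0, 3], [0, 0, 0]]
  ]
}}

```text
time_s: 33.5
tcp_pos: [0.5144, -0.1118, 0.0621]
eef_rot: [180.0, -0.0, -60.2]
contact_force: [-0.2, 0.3, -1.9]
gripper_width: 0.0316
gripper_force: 30.0
```

```bash
python3 - <<'E'
from h import *
q=r.get_state();print(q['time_s'],q['tcp_pos'],q['eef_rot'],q['contact_force'])
print(delta(*tgt([.5144,-.1113,.0333],119.91,0)))
E
```

```text
33.5 [ 0.514 -0.112  0.062] [179.966  -0.017 -60.151] [-0.166  0.257 -1.9  ]
(array([-0.044, -0.03 ,  2.879]), array([ 0.001, -0.   , -0.001]))
```

Call:
{"fn": "move_arm", "kwargs": {
  "targets": [
    [[-0.03, -0.03, 0.5], [0, 0, 0]],
    [[-0.03, -0.03, 1.1], [0, 0, 0]],
    [[-0.03, -0.03, 1.7], [0, 0, 0]],
    [[-0.03, -0.03, 2.2], [0, 0, 0]],
    [[-0.03, -0.03, 2.5], [0, 0, 0]]
  ]
}}

```text
time_s: 34.12
tcp_pos: [0.5144, -0.1114, 0.0369]
eef_rot: [180.0, -0.0, -60.1]
contact_force: [-0.1, 0.2, -1.5]
gripper_width: 0.0316
gripper_force: 30.0
```

Call:
{"fn": "move_arm", "kwargs": {
  "targets": [
    [[0, 0, 0.15], [0, 0, 0]],
    [[0, 0, 0.3], [0, 0, 0]],
    [[0, 0, 0.38], [0, 0, 0]],
    [[0, 0, 0.38], [0, 0, 0]]
  ]
}}

```text
time_s: 34.62
tcp_pos: [0.5147, -0.1114, 0.0336]
eef_rot: [180.0, -0.0, -60.1]
contact_force: [0.4, 0.2, -1.8]
gripper_width: 0.0316
gripper_force: 30.0
```

Call:
{"fn": "move_arm", "kwargs": {
  "targets": [
    [[0, 0, 0.04], [0, 0, 0]],
    [[0, 0, 0.08], [0, 0, 0]],
    [[0, 0, 0.08], [0, 0, 0]]
  ]
}}

```text
time_s: 35.0
tcp_pos: [0.5147, -0.1114, 0.0333]
eef_rot: [-180.0, -0.0, -60.1]
contact_force: [-2.6, 1.5, 5.5]
gripper_width: 0.0319
gripper_force: 30.0
```

Call:
{"fn": "move_arm", "kwargs": {
  "targets": [
    [[0, 0, 0], [0, 0, 0]],
    [[0, 0, 0], [0, 0, 0]],
    [[0, 0, 0], [0, 0, 0]]
  ],
  "squeeze": 4
}}

```text
time_s: 35.38
tcp_pos: [0.5149, -0.1115, 0.0329]
eef_rot: [-180.0, -0.0, -60.1]
contact_force: [-0.9, -0.4, 3.5]
gripper_width: 0.0319
gripper_force: 4.0
```

Call:
{"fn": "move_arm", "kwargs": {
  "targets": [
    [[0, 0, 0], [0, 0, 0]],
    [[0, 0, 0], [0, 0, 0]],
    [[0, 0, 0], [0, 0, 0]],
    [[0, 0, 0], [0, 0, 0]],
    [[0, 0, 0], [0, 0, 0]]
  ],
  "jaw": 6.5
}}

```text
time_s: 36.0
tcp_pos: [0.5146, -0.1114, 0.0326]
eef_rot: [180.0, -0.0, -60.1]
contact_force: [0.3, 0.0, -0.2]
gripper_width: 0.0648
gripper_force: 0.0
```

Call:
{"fn": "move_arm", "kwargs": {
  "targets": [
    [[0, 0, -1], [0, 0, 0]],
    [[0, 0, -3], [0, 0, 0]],
    [[0, 0, -6], [0, 0, 0]],
    [[0, 0, -10], [0, 0, 0]],
    [[0, 0, -14], [0, 0, 0]]
  ]
}}

```text
time_s: 36.62
tcp_pos: [0.5145, -0.1114, 0.1748]
eef_rot: [-180.0, -0.0, -60.1]
contact_force: [1.5, 0.6, 0.2]
gripper_width: 0.065
gripper_force: 0.0
```

Call:
{"fn": "move_arm", "kwargs": {
  "targets": [
    [[5, 0, -2], [0, 0, 0]],
    [[10, 0, -3], [0, 0, 0]],
    [[15, 0, -3], [0, 0, 0]],
    [[20, 0, -3], [0, 0, 0]],
    [[24, 0, -3], [0, 0, 0]]
  ]
}}

```text
time_s: 37.25
tcp_pos: [0.6346, -0.3213, 0.2034]
eef_rot: [180.0, -0.0, -60.2]
contact_force: [0.6, 0.8, 0.1]
gripper_width: 0.0651
gripper_force: 0.0
```

```bash
python3 - <<'E'
from fit import *
cs={n:cap(n,n+'9.png') for n in('side','top')}
fit('carrier_tube',cs,[.505,-.11,np.radians(117)],.056)
a,b=cs['side']['image'],cs['top']['image']
cv2.imwrite('pics/a7.png',np.hstack([cv2.resize(a[170:330,240:420],(440,390),interpolation=3),cv2.resize(b[180:250,370:465],(360,390),interpolation=3)]))
E
```

```text
carrier_tube ['top'] [ 0.514 -0.11 ] 119.90701849901284 0.1512477517985612
carrier_tube ['top'] [ 0.514 -0.11 ] 119.90701849901284 0.1512477517985612
```

View pics/a7.png

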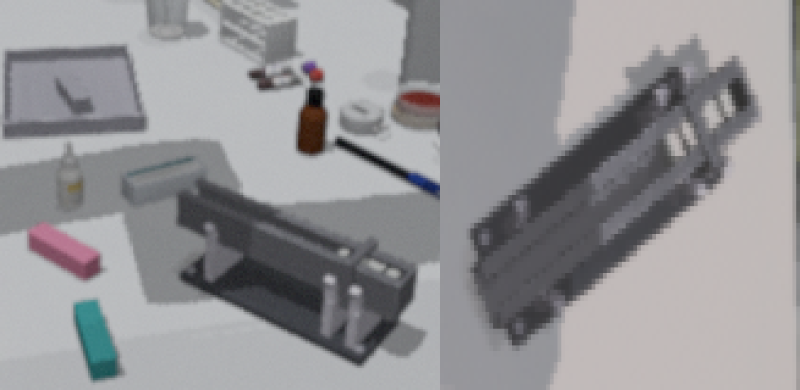

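```bash
python3 -c "
from plant import r
print(r.close_job())"
```

```text
the job is handed in; nothing more can be done
None
```

The steel bar is lying flat in the catch tray. The tube is back level in its cradle at its starting position, with the cartridge still in the closed half, and the gripper is clear. I handed the job in; it returned no verdict.

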